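# Seat a power module in the corner pocket of the repair jig

## Task

With the fingertips only, push the copper-lidded module straight across the jig plate until its long side lies flush against the rail, then, keeping it against the rail, slide it along into the corner pocket until it is fully home against the end stop. Do not pick it up or tip it: it stays flat on the plate throughout. Leave the grey-lidded spare and everything else on the bench where they are, and finish clear of the module.

Things in the scene. Friction and masses are not known exactly. Their poses are not given: they have to be found in the camera images.
- jig: Fixed bare-aluminium jig plate on the blue mat, 150 (its x) x 300 (its y) x 8 mm thick; it does not move. Origin: centre of the plate's underside; z up. Dark steel rail along its +x edge, corner pocket (yellow floor, 37.5 mm wide, open to -y) at the +y end of that rail. All steel walls stand 10 mm above the plate. Plate and walls are slippery (friction about 0.25).
- rail_mid (a point): Point on the top edge of the rail's guiding face, which looks to -x of the jig: 47, 0, 18 mm from the jig's origin. The rail is 16 mm wide and straight along the jig's y, from y = -148 mm to the end stop. The module starts clear of the rail, its centre 18 to 57 mm short (in x) and 100 to 190 mm short (in y) of its seated place, turned up to 0.4 rad.
- stop_face (a point): Middle of the top edge of the end stop's face, which closes the pocket and looks to -y of the jig: 28.25, 120, 18 mm from the jig's origin. The stop is 16 mm thick.
- lip_end (a point): Where the straight inner face of the pocket's lip begins, at its top: 9.5, 94, 18 mm from the jig's origin. The lip, 10 mm wide and parallel to the rail, runs from here in +y to the end stop; from here in -y the mouth flares outwards, away from the rail, to about x = -2, y = 79 mm (a bar 6 mm thick).
- pocket (a point): The point on the plate's top face where the centre of the module's underside lies when fully home, touching both rail and end stop: 30, 100, 8 mm from the jig's origin. Axes parallel to the jig's: x across to the rail, y along the rail to the end stop, z up. When home, the trailing 14 mm of the module stick out of the straight part of the pocket.
- module: The loose module to be seated: black body with a copper lid and a small white dot, 34 (its x) x 40 (its y) x 11 mm high (body 8 mm, lid 28 x 34 x 3 mm on top), 30 to 65 g, smooth-cased, lying flat on the plate. Friction with the jig about 0.25. Origin: centre of its underside; z up. It fits the pocket with its y axis along the rail.
- spare: Loose spare module of the same size, but with a grey lid, lying on the plate beside the pocket, outside the lip. Leave it. Origin: centre of its underside.
- jar: Loose white jar with orange cap, 44 mm diameter, 50 mm high, on the mat. Leave it. Origin: centre of its underside.
- spool: Loose steel-grey wire spool standing on its flange, 52 mm diameter, 42 mm high, on the mat. Leave it. Origin: centre of its underside.
- standoff: Loose upright brass standoff, 18 mm across, 32 mm high, on the mat. Leave it. Origin: centre of its underside.
- battery: Loose flat black and silver battery pack, 45 x 70 x 6 mm, on the mat beyond the jig. Leave it. Origin: centre of its underside.
- board: Loose green circuit board with chips, 50 x 60 x 6 mm, on the mat beyond the jig. Leave it. Origin: centre of its underside.
- driver: Loose screwdriver, 150 mm long, lying on the mat at the right. Leave it. Origin: under the middle of its axis, on the mat.
Not all that is in view belongs to the job. Leave any blue, green or yellow look-alike of the module alone.

How it is judged:
By the outcome, as a careful person would: the job done as asked, in the order asked, and still so for the second after the job is handed in, with the robot touching nothing.
It also fails if it takes over 45 s, if anything falls off the work surface, if the arm or the gripper's body presses on something with over 40 N, if the wrist force passes 120 N, or if a joint passes its speed limit or range.

## Robot

A 6-joint arm with a two-finger parallel gripper is mounted at the origin on the work surface. World frame = base frame: x ahead of the robot, y to its left, z up, the work surface at z = 0. Lengths are in m, angles in rad, forces in N, time in s.
With the tool pointing down it reaches from about 0.425 to 0.95 m from the base axis. Payload 3.5 kg.
Tool frame: the origin (TCP) lies midway between the tips of the shut fingers; the grasp point (between the pads) lies 19 mm behind it; z points along the fingers, y is the line along which they close (so a half turn about z gives the same grasp; the last joint's range is limited). The gripper opens to 85 mm and grips with 20 to 120 N. Pads are 22 mm wide; open, the fingers measure 114 mm over their backs; the gripper's body (76 mm by 85 mm) begins 54 mm behind the grasp point. The pads swing forward as they close: fully open they stand 13 mm farther back than shut.
Start: joints at [-1.364, 0.286, 1.577, -0, 1.279, -0.15], TCP at [0.236, -0.632, 0.207] pointing down, gripper open.
Joint ranges: [-2.77, 2.77], [-0.9, 2.22], [0.21, 2.48], [-1.53, 4.67], [0.24, 2.81], [-2.84, 2.84]. Speed limits (rad/s): [2.79, 2.79, 3.14, 3.14, 3.14, 3.14].

## Interface

Orientations are given as a unit quaternion [x, y, z, w].
In Python, from plant import ctrl, cams, order gives the robot as it stands.
- The arm moves only by the tool move_arm, never from a script. Its argument "plan" is one flat list of numbers, 7 for each row, row after row: the shift along the world's x, y, z in mm, then the turn, a rotation vector about the world's x, y, z in degrees, then the finger opening in mm, from 0 to 85.4. A call has 1 to 12 rows; each row shifts and turns the commanded pose from where the row before left it; what a row does not reach is not made up. A row lasts 1/10 s, in which the tool goes at most 50 mm and 8.59 degrees, less where a joint would pass 70% of its speed; a pose out of reach is approached as far as the arm can. A call is refused whole if a number of a shift passes 50 or a number of a turn 8.59, either way. A call with a gripper value outside its range is refused whole. The fingers move at their own pace and stop on an object; "newtons" is the grip in N (left out, the last holds). Time passes only in rows, so rows that do not move let the fingers close. It gives the time, the measured TCP pose, the force, the opening and the grip force at its end, in the units of the state.
- ctrl.get_state(): the state, without advancing time (a new reading comes with each control period).
- cams.read_camera(name): name is "scene" or "top"; returns a dict with "color" (480x640x3 uint8, red, green, blue), "fov_y" (degrees; the focal length in pixels is half the picture's height over the tangent of half this angle, whatever the lens; pixels are square), "cx", "cy" (the principal point, pixels), "origin" and "orientation" of the camera in the world. Camera axes: x right, y up, looking along -z (the intrinsics and any distortion apply to the point x, -y, -z); pixel columns grow to the right and rows downward; lengths in m; the calibration is good to about 2 mm. A picture is of the moment at which its call begins. There is no depth.
- order.sign_off(): hands the job in; it is judged then, once.
The state is a dict: "time": time; "qpos": joint angles; "dq": joint speeds; "joint_efforts": joint torques, N m; "eef_pos": TCP position; "tcp_rot": TCP orientation; "contact_force": force on the tool from outside, world axes, zero at the start; "wrist_torque": the same for the moment, N m; "opening": opening from 0.0 (shut) to 1.0 (fully open); "finger_force": force on a finger pad.
Only numpy, scipy, OpenCV 4.12 (cv2) and the standard library are available. Lean on these libraries where they do the work, as an engineer would, in place of code of your own. Each camera call takes 0.05 s, during which the arm holds its last target. There are 200 camera calls.

## Working session

There is one attempt and no reset: what is moved stays moved. The work goes in short steps, Python scripts to look and compute and a tool call to move; the robot and the scene stay as the last step left them, time stands still between calls to the robot, and variables do not carry over. Pictures are saved under pics/ and viewed, at most 12 in all, crops included, and the job is handed in when it is done.

Besides the shell and the picture viewer there is one more tool, called by a JSON object that holds its "op" and its "data", one argument or row to a line. move_arm: Moves the arm, as the interface text tells. Its arguments: {"type":"object","properties":{"plan":{"type":"array","items":{"type":"number"}},"newtons":{"type":"number"}},"required":["plan"]}

```bash
mkdir -p pics; ls; python3 - <<'E'
from plant import ctrl,cams
import cv2
print(ctrl.get_state())
for n in("scene","top"):
    r=cams.read_camera(n); print({k:v for k,v in r.items() if k!="color"})
    cv2.imwrite(f"pics/{n}0.png",r["color"][:,:,::-1])
E
```

```text
pics
{'time': 0.0, 'qpos': array([-1.36402237e+00,  2.87185853e-01,  1.57818706e+00,  2.38877577e-05,
        1.27860772e+00, -1.50035342e-01]), 'dq': array([ 4.10970518e-04,  1.37913637e-03,  1.76112654e-03, -2.19233298e-03,
        8.38605229e-05,  8.95085076e-04]), 'joint_efforts': array([-8.97077061e-04, -4.05985701e+01, -2.92626160e+01, -2.02835181e-04,
        5.71671422e-03, -6.93887571e-06]), 'eef_pos': array([ 0.23563028, -0.63177009,  0.20602835]), 'tcp_rot': array([ 9.84127967e-01,  1.77456247e-01, -2.24391785e-05, -1.19383319e-03]), 'contact_force': array([-0.18067348,  0.48243213,  0.07104311]), 'wrist_torque': array([-0.00712459,  0.05366528, -0.00345974]), 'finger_force': 0.0, 'opening': 1.0016653263434114}
{'fov_y': 49.04002729045527, 'cx': 313.58965756204657, 'cy': 243.26236244320367, 'origin': array([ 1.11878405, -0.14543115,  0.97838384]), 'orientation': array([0.21284974, 0.17227758, 0.59255705, 0.75755631])}
{'fov_y': 57.11975555652232, 'cx': 320.66131489578225, 'cy': 242.72008759258108, 'origin': array([ 0.44949488, -0.00729158,  0.88206027]), 'orientation': array([ 0.04537958, -0.04385071, -0.70194321,  0.70943184])}
```

View pics/scene0.png

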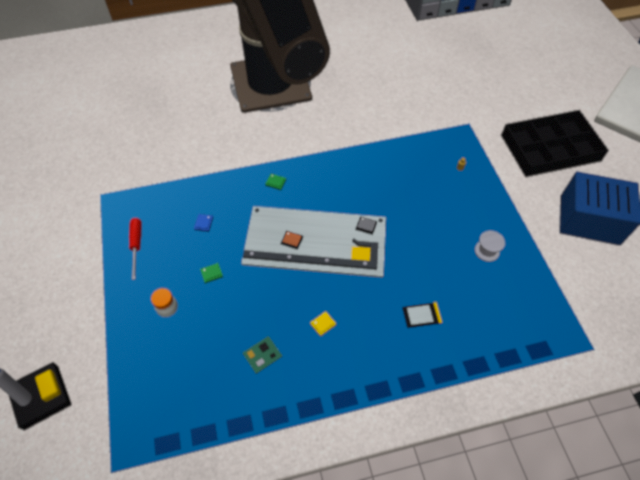

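View pics/top0.png

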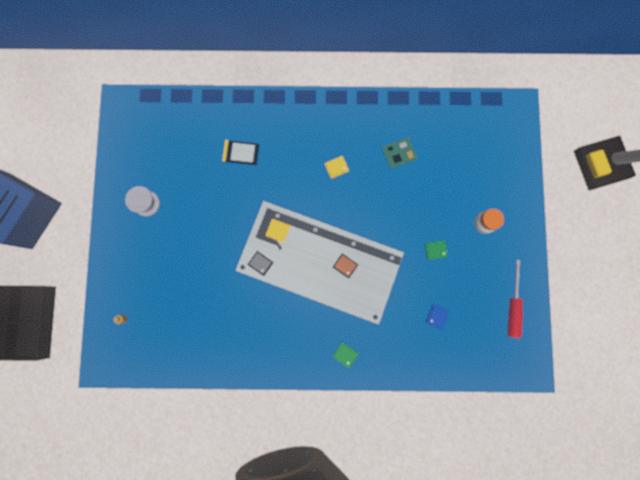

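The scene view shows the plate at about (315,240), with the copper module at (291,239) and the pocket at (361,254). In the top view the plate runs from (264,202) to (379,323), the copper module is at (346,265), the yellow pocket at (277,231) and the spare at (261,263). The rail is on the upper side, away from the robot.

```bash
cat > h.py <<'E'
import numpy as np, cv2
from plant import ctrl,cams
from scipy.spatial.transform import Rotation as R
def grab(n): return cams.read_camera(n)
def ray(r,uv):
    uv=np.atleast_2d(uv).astype(float); f=240/np.tan(np.radians(r["fov_y"]/2))
    d=np.c_[(uv[:,0]-r["cx"])/f,-(uv[:,1]-r["cy"])/f,-np.ones(len(uv))]
    return R.from_quat(r["orientation"]).apply(d)
def onz(r,uv,z):
    d=ray(r,uv); return (r["origin"]+d*((z-r["origin"][2])/d[:,2])[:,None])[:,:2]
def tri(rs,uvs):
    A=np.zeros((3,3));b=np.zeros(3)
    for r,uv in zip(rs,uvs):
        d=ray(r,uv)[0];d/=np.linalg.norm(d);P=np.eye(3)-np.outer(d,d);A+=P;b+=P@r["origin"]
    return np.linalg.solve(A,b)
def up(img,k=4): return cv2.resize(img,None,fx=k,fy=k,interpolation=cv2.INTER_CUBIC)
def blob(mask,near=None,k=4):
    cs,_=cv2.findContours(mask.astype(np.uint8),cv2.RETR_EXTERNAL,cv2.CHAIN_APPROX_NONE)
    if near is not None: cs=[c for c in cs if cv2.pointPolygonTest(c,tuple(float(k*v) for v in near),False)>=0]
    return (max(cs,key=cv2.contourArea)[:,0]+.5)/k-.5
def rect(p): # centre, (long, short), angle of long axis
    (c,s,a)=cv2.minAreaRect((p*1000).astype(np.float32)); a=np.radians(a)
    if s[0]<s[1]: s=s[::-1]; a+=np.pi/2
    return np.array(c),np.array(s),a
def copper(r):
    h=cv2.cvtColor(up(r["color"]),cv2.COLOR_RGB2HSV).astype(int)
    f=up(r["color"]).astype(int)
    return (f[...,0]-f[...,2]>45)&(h[...,0]<16)&(f[...,0]>70)
def plate(r):
    f=up(r["color"]).astype(int); return ~((f[...,2]-f[...,0]>60))
E
python3 - <<'E'
from h import *
rs={n:grab(n) for n in("top","scene")}
P={"top":((346,265),(320,270)),"scene":((291,239),(300,225))}
cen=[];pc=[]
for n,r in rs.items():
    p=blob(plate(r),P[n][1]); q=rect(onz(r,p,.008)); print(n,"plate",q)
    m=blob(copper(r),P[n][0]); q=rect(onz(r,m,.019)); print(n,"lid",q)
    M=cv2.moments((m*100).astype(np.int32)[:,None]);cen.append((M['m10']/M['m00']/100,M['m01']/M['m00']/100))
    M=cv2.moments((p*100).astype(np.int32)[:,None]);pc.append((M['m10']/M['m00']/100,M['m01']/M['m00']/100))
print("lid 3d",tri(rs.values(),cen),"plate 3d",tri(rs.values(),pc))
r=rs["top"];cv2.imwrite("pics/c1.png",up(r["color"][190:335,225:415],4)[:,:,::-1])
E
```

```text
top plate (array([540.14172363,   8.88806152]), array([1354.65319824,  878.58764648]), np.float64(1.559484816380894))
top lid (array([514.94921875, -53.1153717 ]), array([34.5691452 , 28.58709717]), np.float64(0.9658073535421411))
scene plate (array([341.6262207 ,  37.03588867]), array([1946.31213379, 1349.99328613]), np.float64(1.3167639151569088))
scene lid (array([516.19708252, -55.16757202]), array([35.43067169, 29.91401482]), np.float64(0.9817009657696795))
lid 3d [ 0.51492651 -0.05405137  0.01612624] plate 3d [ 0.51787788 -0.00145861 -0.00521037]
```

View pics/c1.png

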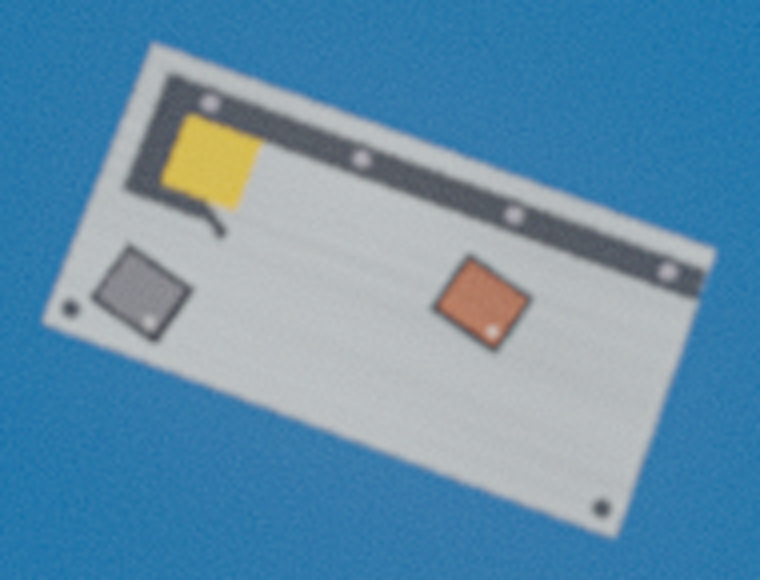

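```bash
sed -i 's/RETR_EXTERNAL/RETR_LIST/; s/(max(cs,key/(min([c for c in cs if cv2.contourArea(c)>1500],key/' h.py
cat >> h.py <<'E'
P={"top":((346,265),(320,275)),"scene":((291,239),(300,225))}
def jigpose(rs):
    o=[]
    for n,r in rs.items():
        q=rect(onz(r,blob(plate(r),P[n][1]),.008)); o.append(q)
    return o
E
python3 - <<'E'
from h import *
rs={n:grab(n) for n in("top","scene")}
cen=[];pc=[];J=jigpose(rs)
ct=lambda m:(lambda M:(M['m10']/M['m00']/100,M['m01']/M['m00']/100))(cv2.moments((m*100).astype(np.int32)[:,None]))
for (n,r),(c,s,a) in zip(rs.items(),J):
    th=a-np.pi/2; 
    print(n,"plate",c,s,"yaw",th)
    m=blob(copper(r),P[n][0]); q=rect(onz(r,m,.019))
    R2=np.array([[np.cos(th),np.sin(th)],[-np.sin(th),np.cos(th)]])
    print("  lid in jig",R2@(q[0]-c),q[1],"rel yaw",q[2]-a)
    cen.append(ct(m));pc.append(ct(blob(plate(r),P[n][1])))
    # yellow floor & grey check
    f=up(r["color"]).astype(int); y=blob((f[...,0]-f[...,2]>70)&(f[...,1]>130),{"top":(275,231),"scene":(361,254)}[n])
    qy=rect(onz(r,y,.008)); print("  yellow",R2@(qy[0]-c),qy[1])
print("lid 3d",tri(rs.values(),cen),"plate 3d",tri(rs.values(),pc))
E
```

```text
top plate [523.6809082   -2.91783142] [303.76846313 153.45587158] yaw -0.3458295770422015
  lid in jig [  8.75272685 -50.18837062] [34.57197571 28.5752182 ] rel yaw -0.25609622832474477
  yellow [ 28.95081986 101.18231737] [40.41667938 38.42769241]
scene plate [524.79901123  -5.266922  ] [301.94805908 155.02461243] yaw -0.34695143365139747
  lid in jig [  8.90548913 -49.85888519] [35.43067169 29.85827446] rel yaw -0.24214392737381962
  yellow [ 23.5968461 100.1309916] [40.41551208 33.31073761]
lid 3d [ 0.51494148 -0.054049    0.01609062] plate 3d [ 0.52296312 -0.00362863 -0.00181206]
```

{"op": "move_arm", "data": {
  "plan": [18, 45, 0, 0, 0, -8, 0, 18, 45, 0, 0, 0, -8, 0, 18, 45, 0, 0, 0, -8, 0, 18, 45, 0, 0, 0, -8, 0, 18, 45, 0, 0, 0, -8, 0, 18, 45, 0, 0, 0, 0, 0, 18, 45, 0, 0, 0, 0, 0, 18, 45, 0, 0, 0, 0, 0, 18, 45, 0, 0, 0, 0, 0, 18, 45, 0, 0, 0, 0, 0, 18, 45, 0, 0, 0, 0, 0, 18, 45, 0, 0, 0, 0, 0]
}}

```text
time: 1.5
eef_pos: [0.4522, -0.0906, 0.2079]
tcp_rot: [0.985, -0.17, 0.001, 0.0]
contact_force: [0.7, -0.6, -0.1]
opening: -0.001
finger_force: 0.0
```

{"op": "move_arm", "data": {
  "plan": [8, 25, 0, 0, 0, 0, 0, 8, 26, -20, 0, 0, 0, 0, 0, 0, -40, 0, 0, 0, 0, 0, 0, -40, 0, 0, 0, 0, 0, 0, -40, 0, 0, 0, 0, 0, 0, -30, 0, 0, 0, 0, 0, 0, -15, 0, 0, 0, 0, 0, 0, 0, 0, 0, 0, 0]
}}

```text
time: 2.3
eef_pos: [0.4654, -0.0407, 0.0198]
tcp_rot: [0.985, -0.17, -0.003, -0.0]
contact_force: [-0.6, 0.4, -0.9]
opening: 0.002
finger_force: 0.0
```

```bash
python3 - <<'E'
from h import *
r=grab("top");cv2.imwrite("pics/t2.png",up(r["color"][190:335,225:415],4)[:,:,::-1])
s=grab("scene");cv2.imwrite("pics/s2.png",up(s["color"][190:290,225:405],4)[:,:,::-1])
print(ctrl.get_state()["eef_pos"])
E
```

```text
[ 0.46813764 -0.04156919  0.02285693]
```

View pics/s2.png

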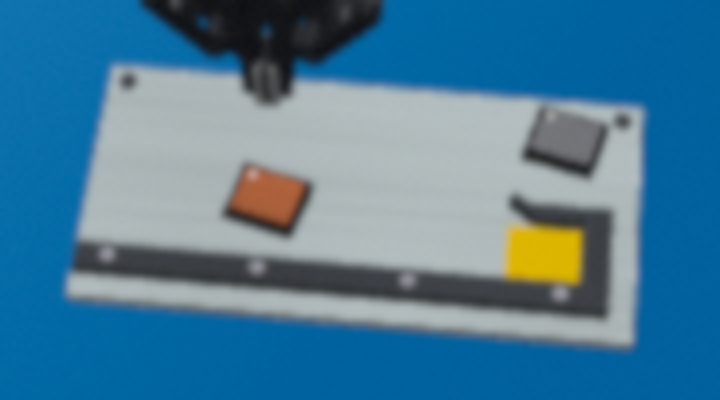

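The closed fingertips are at about (268,100) in the crop. They are clear on the rail-opposite side of the module, which is at (268,197), so I lower them and push.

{"op": "move_arm", "data": {
  "plan": [0.7, 2, -6, 0, 0, 0, 0, 0, 0, -4, 0, 0, 0, 0, 0, 0, 0, 0, 0, 0, 0, 4.7, -1.7, 0, 0, 0, 0, 0, 4.7, -1.7, 0, 0, 0, 0, 0, 4.7, -1.7, 0, 0, 0, 0, 0, 4.7, -1.7, 0, 0, 0, 0, 0, 3.8, -1.4, 0, 0, 0, 0, 0, 3.8, -1.4, 0, 0, 0, 0, 0, 1.9, -0.7, 0, 0, 0, 0, 0, 0, 0, 0, 0, 0, 0, 0]
}}

```text
time: 3.5
eef_pos: [0.497, -0.0499, 0.0124]
tcp_rot: [0.985, -0.17, 0.0, -0.0]
contact_force: [0.3, -0.1, 0.0]
opening: -0.002
finger_force: 0.0
```

```bash
cat >> h.py <<'E'
TH=-.3464; C=np.array([524.1,-4.0]); R2=np.array([[np.cos(TH),np.sin(TH)],[-np.sin(TH),np.cos(TH)]])
def look(pic=None):
    for n in("top","scene"):
        r=grab(n); cs,_=cv2.findContours(copper(r).astype(np.uint8),cv2.RETR_EXTERNAL,cv2.CHAIN_APPROX_NONE)
        x0,y0,x1,y1={"top":(235,200,405,325),"scene":(240,205,390,277)}[n]
        for c in cs:
            p=(c[:,0]+.5)/4-.5; m=p.mean(0)
            if cv2.contourArea(c)>800 and x0<m[0]<x1 and y0<m[1]<y1:
                q=rect(onz(r,p,.019)); c0={"top":(523.7,-2.9),"scene":(524.8,-5.3)}[n]
                print(n,"lid jig",R2@(q[0]-c0),q[1],"yaw",(q[2]-(TH+np.pi/2)+np.pi/2)%np.pi-np.pi/2)
        if pic: 
            a,b,w,h={"top":(225,190,190,145),"scene":(225,190,180,100)}[n]
            cv2.imwrite(f"pics/{n}_{pic}.png",up(r["color"][b:b+h,a:a+w],4)[:,:,::-1])
    e=ctrl.get_state(); print("tcp jig",R2@(e["eef_pos"][:2]*1000-C),e["eef_pos"][2],"F jig",R2@e["contact_force"][:2],e["contact_force"][2],e["time"])
E
python3 -c "
from h import *
look('a')"
```

```text
scene lid jig [  8.91986484 -49.855962  ] [35.55775452 30.09219742] yaw -0.24308551412491353
tcp jig [-10.30775151 -52.31971079] 0.012328226249284716 F jig [-0.08549497 -0.05006724] 0.021249887956233476 3.6
```

View pics/scene_a.png

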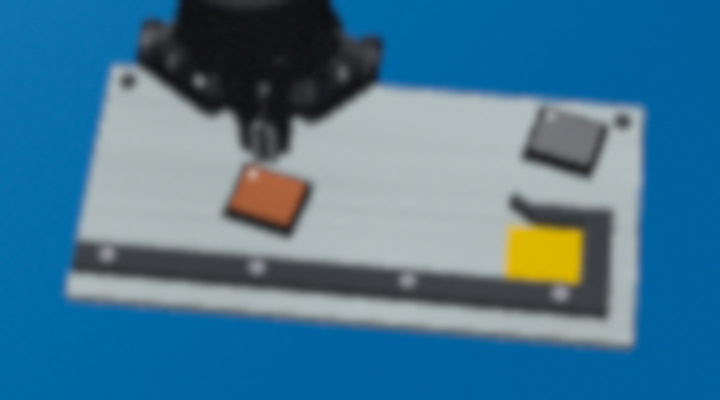

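```bash
python3 - <<'E'
from h import *
r=grab("scene"); g=up(r["color"])
for uv in ((225+262/4,190+158/4),(225+262/4,190+170/4),(225+245/4,190+150/4),(225+285/4,190+155/4)):
    print(uv,[np.round(R2@(onz(r,uv,z)[0]*1000-np.array([524.8,-5.3])),1) for z in (.008,.0124,.019)])
E
```

```text
(290.5, 229.5) [array([-21.1, -56.5]), array([-18.3, -55.9]), array([-14. , -55.1])]
(290.5, 232.5) [array([-13.3, -55.5]), array([-10.5, -54.9]), array([ -6.3, -54.1])]
(286.25, 227.5) [array([-25.5, -66.5]), array([-22.6, -65.9]), array([-18.3, -65. ])]
(296.25, 228.75) [array([-24.4, -44.1]), array([-21.5, -43.6]), array([-17.2, -42.8])]
```

View pics/top_a.png

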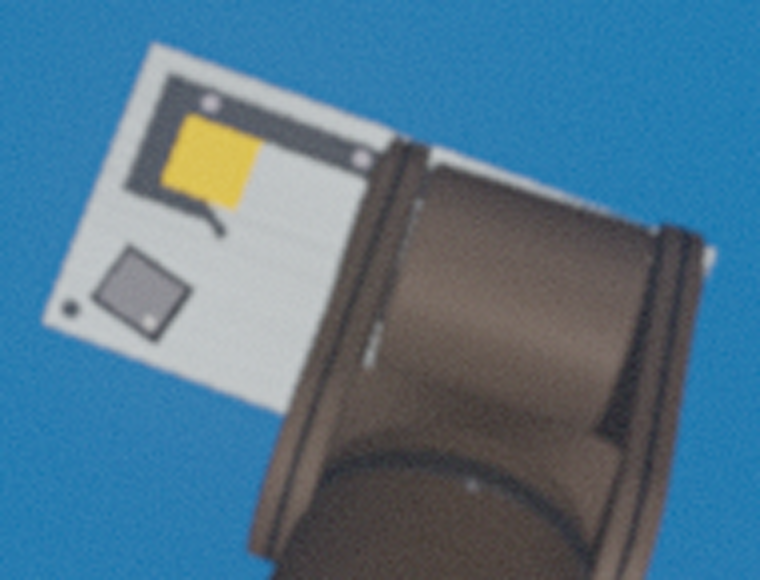

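The scene crop shows the tips ending at about (262,157), with the module at (268,197) not moved. Either the tips stand higher than the TCP reading says or they sit further back. I back off and feel for the plate to settle it.

{"op": "move_arm", "data": {
  "plan": [-9.4, 3.4, 0, 0, 0, 0, 0, -9.4, 3.4, 0, 0, 0, 0, 0, 0, 0, 0, 0, 0, 0, 0, 0, 0, -1, 0, 0, 0, 0, 0, 0, -1, 0, 0, 0, 0, 0, 0, -1, 0, 0, 0, 0, 0, 0, 0, 0, 0, 0, 0]
}}

```text
time: 4.35
eef_pos: [0.478, -0.043, 0.0093]
tcp_rot: [0.985, -0.17, -0.0, -0.0]
contact_force: [-0.4, -0.7, 0.4]
opening: 0.001
finger_force: 0.0
```

```bash
python3 - <<'E'
from h import *
look()
r=grab("scene"); cv2.imwrite("pics/z.png",up(r["color"][185:260,245:345],8)[:,:,::-1])
E
```

```text
scene lid jig [  8.92874842 -49.8002152 ] [35.53022766 29.95134544] yaw -0.23522872285598906
tcp jig [-29.99588015 -52.33016033] 0.009373412479784203 F jig [-0.01551608 -0.22144505] -0.23518640759141118 4.45
```

View pics/z.png

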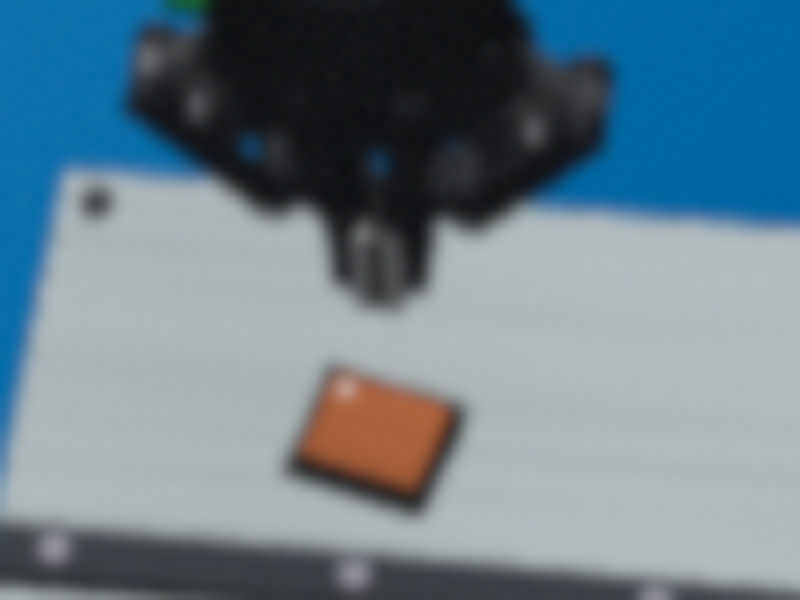

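{"op": "move_arm", "data": {
  "plan": [0, 0, -1, 0, 0, 0, 0, 0, 0, -1, 0, 0, 0, 0, 0, 0, 0, 0, 0, 0, 0]
}}

```text
time: 4.8
eef_pos: [0.4778, -0.0429, 0.0072]
tcp_rot: [0.985, -0.17, -0.0, -0.0]
contact_force: [-0.2, 0.1, 0.5]
opening: -0.004
finger_force: 0.0
```

{"op": "move_arm", "data": {
  "plan": [0, 0, -1.5, 0, 0, 0, 0, 0, 0, -1.5, 0, 0, 0, 0, 0, 0, 0, 0, 0, 0, 0]
}}

```text
time: 5.1
eef_pos: [0.4777, -0.0429, 0.0041]
tcp_rot: [0.985, -0.17, -0.0, -0.0]
contact_force: [-0.0, 0.8, -0.1]
opening: 0.003
finger_force: 0.0
```

{"op": "move_arm", "data": {
  "plan": [0, 0, -2, 0, 0, 0, 0, 0, 0, -2, 0, 0, 0, 0, 0, 0, -2, 0, 0, 0, 0, 0, 0, 0, 0, 0, 0, 0]
}}

```text
time: 5.5
eef_pos: [0.4777, -0.0429, -0.002]
tcp_rot: [0.985, -0.17, -0.0, -0.0]
contact_force: [-0.1, 0.6, -0.7]
opening: 0.002
finger_force: 0.0
```

```bash
python3 - <<'E'
from h import *
look()
r=grab("scene"); cv2.imwrite("pics/z2.png",up(r["color"][185:260,245:345],8)[:,:,::-1])
E
```

```text
scene lid jig [  8.91991837 -49.85593052] [35.55776215 30.09221268] yaw -0.24308171912036025
tcp jig [-30.22774405 -52.32573506] -0.0016986906492736237 F jig [-0.21806553  0.061257  ] -0.6390327993317227 5.6
```

{"op": "move_arm", "data": {
  "plan": [0, 0, -1.5, 0, 0, 0, 0, 0, 0, -1.5, 0, 0, 0, 0, 0, 0, -1.5, 0, 0, 0, 0, 0, 0, 0, 0, 0, 0, 0]
}}

```text
time: 6.05
eef_pos: [0.4777, -0.0429, -0.0064]
tcp_rot: [0.985, -0.17, -0.0, -0.0]
contact_force: [-0.7, -0.0, 0.2]
opening: 0.002
finger_force: 0.0
```

{"op": "move_arm", "data": {
  "plan": [0, 0, -1.5, 0, 0, 0, 0, 0, 0, -1.5, 0, 0, 0, 0, 0, 0, -1.5, 0, 0, 0, 0, 0, 0, 0, 0, 0, 0, 0]
}}

```text
time: 6.45
eef_pos: [0.4778, -0.0429, -0.0108]
tcp_rot: [0.985, -0.17, -0.0, -0.0]
contact_force: [-0.2, -0.3, -0.0]
opening: -0.001
finger_force: 0.0
```

```bash
python3 - <<'E'
from h import *
look()
r=grab("scene"); cv2.imwrite("pics/z3.png",up(r["color"][185:260,245:345],8)[:,:,::-1])
E
```

```text
scene lid jig [  8.91985966 -49.85594765] [35.55776596 30.09221077] yaw -0.24308345017506872
tcp jig [-30.21796464 -52.29901392] -0.010655231178398554 F jig [ 0.35363559 -0.8701495 ] -0.26375996978707716 6.55
```

View pics/z3.png

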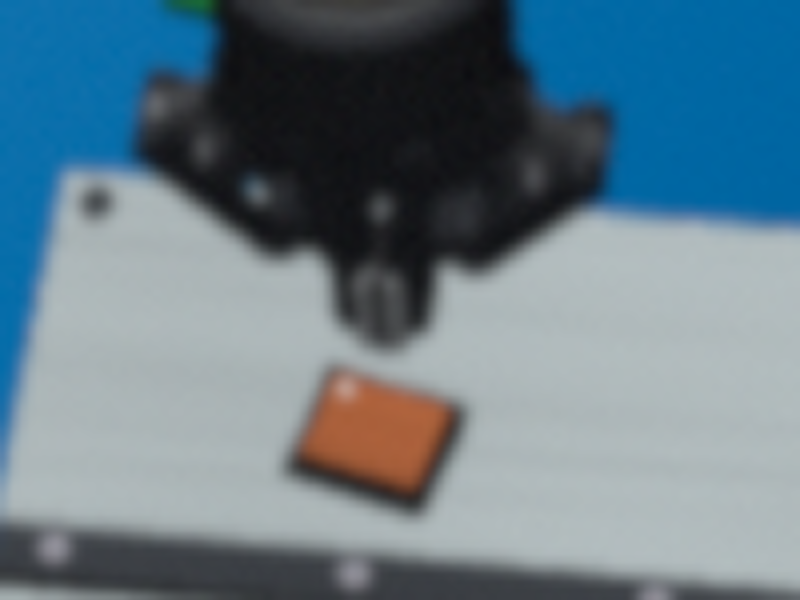

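The tips now end at (383,345) in the enlarged crop and there is no contact yet. By the rays they are about 7 mm above the plate, so the reported z is roughly 26 mm low. I keep feeling down gently.

{"op": "move_arm", "data": {
  "plan": [0, 0, -1.5, 0, 0, 0, 0, 0, 0, -1.5, 0, 0, 0, 0, 0, 0, -1, 0, 0, 0, 0, 0, 0, 0, 0, 0, 0, 0]
}}

```text
time: 7.0
eef_pos: [0.4782, -0.043, -0.0129]
tcp_rot: [0.986, -0.17, -0.001, 0.0]
contact_force: [-5.9, 0.7, 12.4]
opening: 0.0
finger_force: 6.5
```

{"op": "move_arm", "data": {
  "plan": [0, 0, -1, 0, 0, 0, 0, 0, 0, 0, 0, 0, 0, 0]
}}

```text
time: 7.2
eef_pos: [0.4782, -0.043, -0.0129]
tcp_rot: [0.986, -0.17, -0.001, 0.0]
contact_force: [-8.3, 2.6, 20.5]
opening: 0.0
finger_force: 10.1
```

{"op": "move_arm", "data": {
  "plan": [0, 0, -1, 0, 0, 0, 0, 0, 0, 0, 0, 0, 0, 0]
}}

```text
time: 7.4
eef_pos: [0.4782, -0.043, -0.013]
tcp_rot: [0.986, -0.169, -0.002, 0.0]
contact_force: [-12.0, 2.5, 26.6]
opening: -0.002
finger_force: 13.8
```

Contact comes at a reading of −12.9 mm, so the true tip height is the reading plus 21 mm. I raise the tips to about 3 mm above the plate and push.

{"op": "move_arm", "data": {
  "plan": [0, 0, 6.5, 0, 0, 0, 0, 0, 0, 0, 0, 0, 0, 0, 3.8, -1.4, 0, 0, 0, 0, 0, 3.8, -1.4, 0, 0, 0, 0, 0, 2.8, -1, 0, 0, 0, 0, 0, 2.8, -1, 0, 0, 0, 0, 0, 2.8, -1, 0, 0, 0, 0, 0, 2.8, -1, 0, 0, 0, 0, 0, 0, 0, 0, 0, 0, 0, 0]
}}

```text
time: 8.3
eef_pos: [0.4973, -0.05, -0.01]
tcp_rot: [0.985, -0.17, 0.0, 0.0]
contact_force: [0.2, -0.4, 0.4]
opening: -0.001
finger_force: 0.0
```

```bash
python3 -c "
from h import *
look('b')"
```

```text
scene lid jig [ 18.47367087 -47.30892545] [35.45872498 31.88246727] yaw -0.05211289551642162
tcp jig [-10.11786525 -52.32468014] -0.010114827653384895 F jig [-0.09949693  0.44799966] 0.3555337890548997 8.4
```

{"op": "move_arm", "data": {
  "plan": [2.8, -1, 0, 0, 0, 0, 0, 2.8, -1, 0, 0, 0, 0, 0, 1.9, -0.7, 0, 0, 0, 0, 0, 1.9, -0.7, 0, 0, 0, 0, 0, 0.9, -0.3, 0, 0, 0, 0, 0, 0, 0, 0, 0, 0, 0, 0]
}}

```text
time: 9.0
eef_pos: [0.5073, -0.0535, -0.01]
tcp_rot: [0.985, -0.17, 0.0, 0.0]
contact_force: [0.6, 0.7, -0.3]
opening: 0.0
finger_force: 0.0
```

```bash
python3 -c "
from h import *
look('c')"
```

```text
scene lid jig [ 28.23858798 -46.63105112] [35.58119583 31.31726456] yaw -0.012177197074029422
tcp jig [  0.77921006 -52.32199393] -0.010096651087691096 F jig [0.29285262 0.10874952] -0.8391016032961626 9.1
```

Nearly at the rail. I use small steps until the force shows.

{"op": "move_arm", "data": {
  "plan": [0.9, -0.3, 0, 0, 0, 0, 0, 0.9, -0.3, 0, 0, 0, 0, 0, 0, 0, 0, 0, 0, 0, 0]
}}

```text
time: 9.4
eef_pos: [0.508, -0.0537, -0.0104]
tcp_rot: [0.985, -0.17, -0.001, -0.0]
contact_force: [-3.1, -0.7, 1.3]
opening: 0.004
finger_force: 1.3
```

{"op": "move_arm", "data": {
  "plan": [0.5, -0.2, 0, 0, 0, 0, 0, 0.5, -0.2, 0, 0, 0, 0, 0, 0, 0, 0, 0, 0, 0, 0]
}}

```text
time: 9.7
eef_pos: [0.508, -0.0538, -0.0107]
tcp_rot: [0.985, -0.17, -0.002, -0.0]
contact_force: [-5.2, 2.2, 2.7]
opening: 0.006
finger_force: 2.9
```

{"op": "move_arm", "data": {
  "plan": [-7.5, 2.7, 0, 0, 0, 0, 0, -3.8, 1.4, 0, 0, 0, 0, 0, -4.5, -12.5, 0, 0, 0, 0, 0, -4.5, -12.5, 0, 0, 0, 0, 0, -4.5, -12.5, 0, 0, 0, 0, 0, 12, -4.3, 0, 0, 0, 0, 0, 12, -4.3, 0, 0, 0, 0, 0, 12.7, -4.6, 0, 0, 0, 0, 0, 0, 0, 0, 0, 0, 0, 0]
}}

```text
time: 10.6
eef_pos: [0.5244, -0.1027, -0.0093]
tcp_rot: [0.985, -0.17, 0.002, 0.0]
contact_force: [-0.3, -0.7, 0.2]
opening: -0.002
finger_force: 0.0
```

```bash
python3 -c "
from h import *
look('d')"
```

```text
scene lid jig [ 29.19865184 -47.19739821] [36.41091537 30.34970474] yaw -0.02756973554246933
tcp jig [ 31.18985562 -92.34291362] -0.01013870826659996 F jig [0.22654283 0.38095079] 0.6819670798302033 10.7
```

View pics/scene_d.png

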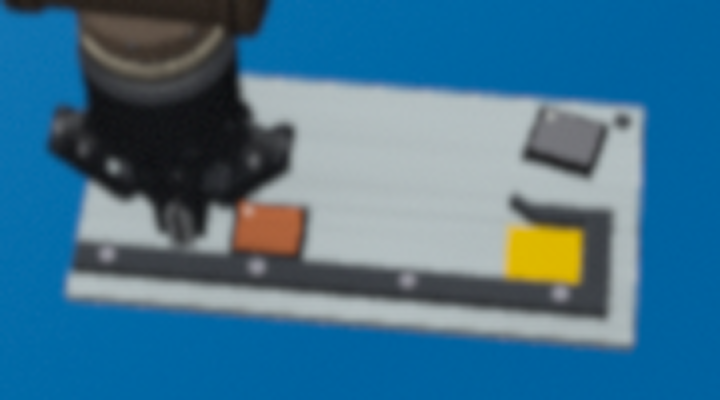

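The module lies along the rail at crop (268,230). The fingers, at (180,240), are behind its trailing side. I slide it along with a slight bias toward the rail.

{"op": "move_arm", "data": {
  "plan": [-2.4, 0.8, 0, 0, 0, 0, 0, 1.8, 4.7, 0, 0, 0, 0, 0, 1.8, 4.7, 0, 0, 0, 0, 0, 1.8, 4.7, 0, 0, 0, 0, 0, 1.8, 4.7, 0, 0, 0, 0, 0, 1.8, 4.7, 0, 0, 0, 0, 0, 1.8, 4.7, 0, 0, 0, 0, 0, 1.8, 4.7, 0, 0, 0, 0, 0, 1.8, 4.7, 0, 0, 0, 0, 0, 1.8, 4.7, 0, 0, 0, 0, 0, 1.1, 2.8, 0, 0, 0, 0, 0, 0, 0, 0, 0, 0, 0, 0]
}}

```text
time: 11.9
eef_pos: [0.5368, -0.0548, -0.0101]
tcp_rot: [0.986, -0.17, 0.0, -0.0]
contact_force: [-0.6, -0.5, 0.1]
opening: -0.001
finger_force: 0.0
```

```bash
python3 -c "
from h import *
look('e')"
```

```text
scene lid jig [ 28.85490849 -13.5910751 ] [36.52090454 31.30621529] yaw 0.015813691247139605
tcp jig [ 29.23759299 -43.81452206] -0.010072288798748177 F jig [-0.55001871 -0.02291374] -0.016252499851574825 12.0
```

{"op": "move_arm", "data": {
  "plan": [2, 4.6, 0, 0, 0, 0, 0, 2, 4.6, 0, 0, 0, 0, 0, 2, 4.6, 0, 0, 0, 0, 0, 2, 4.6, 0, 0, 0, 0, 0, 2, 4.6, 0, 0, 0, 0, 0, 1.8, 4.7, 0, 0, 0, 0, 0, 1.8, 4.7, 0, 0, 0, 0, 0, 1.8, 4.7, 0, 0, 0, 0, 0, 1.8, 4.7, 0, 0, 0, 0, 0, 1.8, 4.7, 0, 0, 0, 0, 0, 1.1, 2.8, 0, 0, 0, 0, 0, 0, 0, 0, 0, 0, 0, 0]
}}

```text
time: 13.2
eef_pos: [0.557, -0.0054, -0.01]
tcp_rot: [0.986, -0.17, 0.0, -0.0]
contact_force: [-0.4, -0.2, -0.3]
opening: -0.001
finger_force: 0.0
```

```bash
python3 -c "
from h import *
look('f')"
```

```text
scene lid jig [29.00125078 39.70846414] [36.3065567  30.79224586] yaw 0.011525336101839478
tcp jig [31.38158213  9.38319758] -0.010099657673899129 F jig [ 0.67031392 -0.69704817] -0.01063232591590265 13.3
```

View pics/scene_f.png

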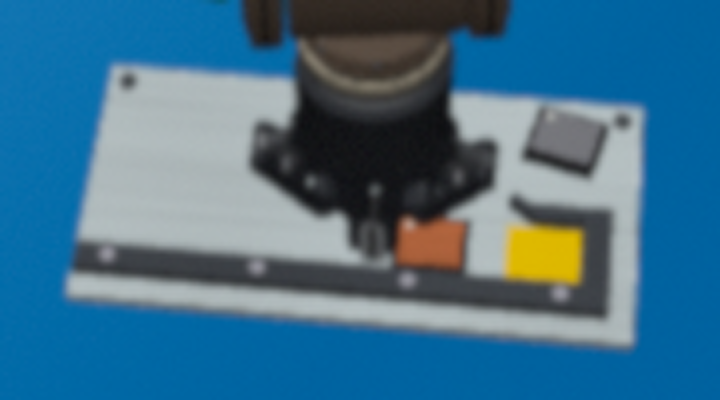

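The module stays flush with the rail at crop (432,245) and lines up with the pocket.

{"op": "move_arm", "data": {
  "plan": [1.8, 4.7, 0, 0, 0, 0, 0, 1.8, 4.7, 0, 0, 0, 0, 0, 1.8, 4.7, 0, 0, 0, 0, 0, 1.8, 4.7, 0, 0, 0, 0, 0, 1.8, 4.7, 0, 0, 0, 0, 0, 1.8, 4.7, 0, 0, 0, 0, 0, 1.8, 4.7, 0, 0, 0, 0, 0, 1.8, 4.7, 0, 0, 0, 0, 0, 1.8, 4.7, 0, 0, 0, 0, 0, 1.4, 3.8, 0, 0, 0, 0, 0, 0.8, 2, 0, 0, 0, 0, 0, 0, 0, 0, 0, 0, 0, 0]
}}

```text
time: 14.5
eef_pos: [0.5753, 0.0425, -0.0101]
tcp_rot: [0.986, -0.17, 0.0, -0.0]
contact_force: [-0.7, -0.5, -0.2]
opening: -0.004
finger_force: 0.0
```

```bash
python3 -c "
from h import *
look('g')"
```

```text
scene lid jig [28.65617966 91.13640883] [35.38759613 31.64371872] yaw 0.009223299655575001
tcp jig [32.33777061 60.80427796] -0.010113153426755575 F jig [-0.02910015  0.24471586] -0.4585587210170854 14.6
```

About 9 mm are left to the stop.

{"op": "move_arm", "data": {
  "plan": [0.9, 2.6, 0, 0, 0, 0, 0, 0.9, 2.6, 0, 0, 0, 0, 0, 0.5, 1.4, 0, 0, 0, 0, 0, 0.4, 1, 0, 0, 0, 0, 0, 0, 0, 0, 0, 0, 0, 0]
}}

```text
time: 15.1
eef_pos: [0.578, 0.05, -0.01]
tcp_rot: [0.985, -0.17, 0.0, -0.0]
contact_force: [0.6, -0.5, 0.3]
opening: 0.003
finger_force: 0.0
```

{"op": "move_arm", "data": {
  "plan": [0.3, 0.9, 0, 0, 0, 0, 0, 0.3, 0.7, 0, 0, 0, 0, 0, 0, 0, 0, 0, 0, 0, 0]
}}

```text
time: 15.4
eef_pos: [0.5783, 0.0513, -0.0101]
tcp_rot: [0.985, -0.17, -0.0, 0.0]
contact_force: [-0.8, -0.9, 1.6]
opening: -0.004
finger_force: 0.5
```

{"op": "move_arm", "data": {
  "plan": [0.3, 0.7, 0, 0, 0, 0, 0, 0.3, 0.7, 0, 0, 0, 0, 0, 0, 0, 0, 0, 0, 0, 0]
}}

```text
time: 15.7
eef_pos: [0.5784, 0.0516, -0.0102]
tcp_rot: [0.986, -0.169, -0.001, 0.001]
contact_force: [-2.8, -5.5, 2.1]
opening: -0.002
finger_force: 3.0
```

{"op": "move_arm", "data": {
  "plan": [0.3, 0.7, 0, 0, 0, 0, 0, 0.3, 0.7, 0, 0, 0, 0, 0, 0, 0, 0, 0, 0, 0, 0]
}}

```text
time: 16.0
eef_pos: [0.5784, 0.0518, -0.0102]
tcp_rot: [0.986, -0.169, -0.002, 0.002]
contact_force: [-4.2, -10.6, 2.7]
opening: -0.002
finger_force: 5.3
```

```bash
python3 -c "
from h import *
look('h')"
```

```text
scene lid jig [ 28.33798024 100.81259606] [35.6227684  32.13996887] yaw -0.004588785863957501
tcp jig [32.23708057 70.89521389] -0.010173992608788707 F jig [ -1.39931726 -10.33946079] 3.055691588259937 16.1
```

Solid contact with the end stop. I back away, rise clear and inspect.

{"op": "move_arm", "data": {
  "plan": [-1.7, -4.7, 0, 0, 0, 0, 0, -3.4, -9.4, 0, 0, 0, 0, 0, -3.4, -9.4, 0, 0, 0, 0, 0, 0, 0, 40, 0, 0, 0, 0, 0, 0, 45, 0, 0, 0, 0, 0, 0, 45, 0, 0, 0, 0, 0, 0, 45, 0, 0, 0, 0, -20, -45, 0, 0, 0, 0, 0, -20, -45, 0, 0, 0, 0, 0, -20, -45, 0, 0, 0, 0, 0, -20, -45, 0, 0, 0, 0, 0, -20, -45, 0, 0, 0, 0]
}}

```text
validation failed for argument at $.pl...
```

{"op": "move_arm", "data": {
  "plan": [-10, -45, 0, 0, 0, 0, 0, -10, -45, 0, 0, 0, 0, 0, -10, -45, 0, 0, 0, 0, 0, -10, -45, 0, 0, 0, 0, 0, 0, 0, 0, 0, 0, 0, 0]
}}

```text
time: 16.6
eef_pos: [0.5203, -0.1159, -0.0129]
tcp_rot: [0.985, -0.172, -0.028, -0.01]
contact_force: [-42.0, 21.0, 38.8]
opening: -0.001
finger_force: 43.0
```

```bash
python3 -c "
from h import *
look('i')
a=cv2.imread('pics/top_i.png')[:300,:400];b=cv2.imread('pics/scene_i.png')[150:350,450:650]
cv2.imwrite('pics/i.png',np.hstack([cv2.resize(a,(400,300)),cv2.resize(b,(300,300))]))"
```

```text
top lid jig [ 29.24639065 100.1855617 ] [35.66458511 30.46704292] yaw -0.003399418121128095
scene lid jig [ 28.60270026 100.459964  ] [36.29556274 31.72873688] yaw -0.0018293515004719207
tcp jig [  34.47038897 -106.59954511] -0.01290052926907484 F jig [-45.82069277   2.74524784] 38.54391318210641 16.7
```

View pics/i.png

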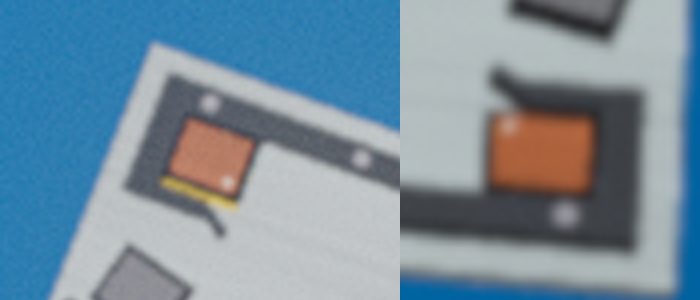

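The module is fully home at (210,150) in the top half, with the yellow strip left only on the lip side. My first retreat call was refused because a number was missing. The second then ran at low height and the fingertips came up against the fixed rail. I move off it in -x and then lift.

{"op": "move_arm", "data": {
  "plan": [-10, 3.5, 0, 0, 0, 0, 0, -10, 3.5, 0, 0, 0, 0, 0, 0, 0, 20, 0, 0, 0, 0, 0, 0, 40, 0, 0, 0, 0, 0, 0, 40, 0, 0, 0, 0, 0, 0, 40, 0, 0, 0, 0, 0, 0, 0, 0, 0, 0, 0]
}}

```text
time: 17.4
eef_pos: [0.5249, -0.1208, 0.1377]
tcp_rot: [0.985, -0.17, 0.008, 0.002]
contact_force: [0.6, 0.6, 1.0]
opening: -0.001
finger_force: 0.0
```

```bash
python3 -c "
from h import *
look('j')
J=jigpose({'top':grab('top')}) if 0 else None
r=grab('top');a=cv2.resize(r['color'],(640,480));s=grab('scene')['color']
cv2.imwrite('pics/j.png',np.vstack([np.hstack([cv2.resize(a,(400,300)),cv2.resize(s,(400,300))]),cv2.resize(up(r['color'][195:275,235:315],4),(800,300))[:, :]])[:,:,::-1])
a0=cv2.imread('pics/top0.png');d=np.abs(a0.astype(int)-r['color'][:,:,::-1]).max(2)>50
n,_,st,_=cv2.connectedComponentsWithStats(d.astype(np.uint8)); print([tuple(x) for x in st[1:] if x[4]>25])"
```

```text
top lid jig [ 29.29257582 100.19962874] [35.54863358 30.30739784] yaw 0.003908828542267262
scene lid jig [ 28.57375648 100.49179215] [36.25513077 31.7081356 ] yaw 0.004152374623955124
tcp jig [  36.22697966 -109.42672612] 0.1315937655355574 F jig [ 0.38956655 -0.33502656] -0.7864769434571819 17.5
[(np.int32(285), np.int32(182), np.int32(204), np.int32(298), np.int32(33799)), (np.int32(265), np.int32(218), np.int32(26), np.int32(23), np.int32(359)), (np.int32(235), np.int32(449), np.int32(49), np.int32(31), np.int32(900))]
```

View pics/j.png

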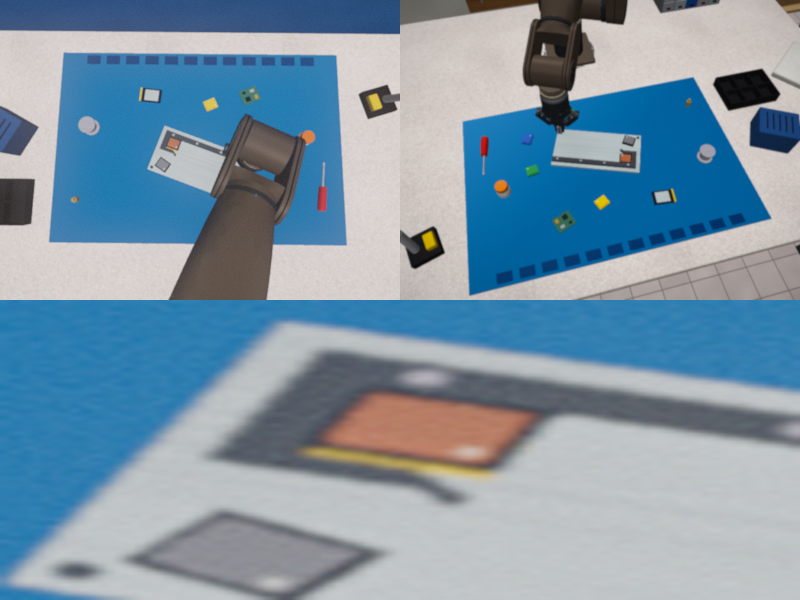

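The module is home at (430,435) in the enlarged view: flush to rail and stop, with an even yellow strip on the lip side. The spare and the other things in view have not moved, and the arm is clear.

```bash
python3 -c "
from plant import order
print(order.sign_off())"
```

```text
the job is handed in; nothing more can be done
None
```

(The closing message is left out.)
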